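# Take the dial padlock off the sample desiccator

## Task

The sample desiccator has to be opened: slide its vent shutter fully open first, to let the vacuum off, then dial the padlock's combination, clockwise to the red mark without overrunning it and back anticlockwise to the green mark, feeling for the click at each. Pull the lock's body back to draw the shackle open, unhook the lock from the hasp staple and lift it off. Finish while still holding the lock up in the gripper, dial upwards, shackle fully drawn out and clear of everything, at least 10 cm above the desiccator's deck, the vent left open and the tins, jar, scoop and weight left where they stand.

Things in the scene. Friction and masses are not known exactly. Their poses are not given: they have to be found in the camera images.
- desiccator: white lockable desiccator chest, fixed, 300 mm (x) by 400 mm (y), level top 110 mm high; origin at the centre of its underside, z up, front (robot's side) at -x. Grey deck over the front 140 mm, windowed lid behind. A flat hasp leaf (34 mm wide, 2.5 mm thick) comes from the lid over a steel staple on the deck; the padlock lies before the staple, the vent is on the deck's left (+y) part
- saddle (a point): point on the deck (height 110 mm) under the middle of the padlock as it lies at the start. Two rubber lips 4 mm high, 3 mm thick, 38 mm long flank the lock body's two y faces with 1 mm of play each, open to front and back: they keep it from turning with the dial, and it slides out to the front (desiccator's -x)
- staple_post (a point): foot, at deck height, of the staple's front post. The staple is an arch of 5 mm round bar standing in the desiccator's x-z plane: front post here, rear post 41 mm behind (+x), 23 mm clear height under its top bar, 28 mm high over all. The shackle passes through the arch, the front post inside its bow
- vent (a joint): sliding vent shutter, m: 0 closed, 0.040 fully open, at the end stop, its grip beside the green paint mark on the rail. It opens in the desiccator's +y direction (away from the padlock) and stays where it is left (friction 1.5 N)
- vent_top (a point): centre of the top of the shutter's black grip: a fin 14 mm thick (desiccator x), 22 mm long (desiccator y) and 24 mm high above its 3 mm plate, white line along the top. The guide rails, 28 mm to either side in x, are 6 mm high
- padlock: brass dial padlock, about 0.4 kg, loose, lying dial upwards: body 46 mm (x) by 50 mm (y) by 24 mm high; origin at the centre of its underside, z up out of the dial, x towards the shackle. At the start it lies square to the desiccator, x the same way, the staple's front post inside the bow, 7 mm off the body's +x face. Grip the body by its y faces from above, or by the knob
- dial (a joint): dial angle, rad, growing clockwise seen from above; 0 = its white line points to the green mark (towards the shackle, lock's +x); +1.047 = to the red mark, 2 clicks clockwise of green. Mark and click notch every 0.524 rad (30 degrees); let go within 10 degrees of a notch it snaps in; turning takes 0.05 to 0.09 N m. Starts 2 to 3 clicks anticlockwise of green. It has no end stop
- dial_knob (a point): centre of the top of the dial's black bar knob, on the dial's axis, 46 mm above the lock's underside. The bar is 34 mm long, 12 mm thick, 18 mm high above the dial's disc (33 mm across, 4 mm thick), a white line along the pointing half of its top; it lies along the lock's x when the dial is at 0
- red_mark (a point): red mark on the lock's top, 20 mm from the dial's axis. Turning clockwise to red carries a hidden wheel to its opening place; it stays there when the dial goes back to green. Overrunning red by a whole click leaves the lock shut: then turn anticlockwise to -4.71 rad (three quarters of a turn past green) and clockwise back to 0
- green_mark (a point): green mark on the lock's top, 20 mm from the dial's axis towards the shackle. With the wheel set and the dial back at green the shackle is free to slide; anywhere else, or without going to red first, it is locked
- shackle (a joint): how far the shackle is drawn out, m: 0 shut, 0.020 fully out. Once free it slides with 3 N of friction and stays where it is. Pull the lock body away from the staple (lock's -x): after 4.5 mm of play the bow catches the front post, and 20 mm more draw the shackle out
- shackle_bow (a point): middle of the bow, on the centre line of the shackle's 6 mm round bar, 11 mm above the lock's underside, 40 mm from the lock's centre when shut (14 mm clear between bow and body). Legs at the lock's y = +13 mm (long, stays in the body) and -13 mm (short)
- short_leg (a point): tip of the shackle's short leg, moves with the shackle; 5 mm inside the body when shut, 15 mm clear of its +x face when drawn out (25 mm from tip to outside of bow). To unhook: bring the front post back into that gap, 7 mm from the face, raise the lock 6 mm over the lips, and move it 30 mm in its +y direction so that the leg leaves the arch sideways; then lift
- tin_deck: lidded aluminium sample tin, 60 mm across, 26 mm high, standing on the right-hand part of the desiccator's deck; origin at the centre of its underside; leave it alone
- tin_a: lidded aluminium sample tin, 60 mm across, 26 mm high, standing on the bench; origin at the centre of its underside; leave it alone
- tin_b: a third such tin on the bench; origin at the centre of its underside; leave it alone
- jar: amber glass sample jar with a white cap, 60 mm across, 85 mm high, on the bench; origin at the centre of its underside; leave it alone
- scoop: small steel scoop, about 150 mm long and 10 mm high, lying on the desiccator's lid; origin on its underside near the middle; leave it alone
- weight: brass check weight, 36 mm across, 50 mm high, on the bench to the left; origin at the centre of its underside; leave it alone
Mind the look-alikes: they are no part of the job. What is shaped like the padlock but blue or purple is not meant.

How it is judged (in metres and radians):
On the way, in this order (a step that is already met when the one before it is completed fails the run):
1. the vent shutter is slid fully open (value of joint vent above 0.036 m), for 0.1 s.
2. the dial is turned clockwise to the red mark (value of joint dial between 0.86 and 1.31 rad), for 0.1 s.
3. the dial is turned back to the green mark (value of joint dial between -0.2 and 0.2 rad), for 0.1 s.
4. the shackle is drawn out (value of joint shackle above 0.017 m), for 0.1 s.
At the end, for the whole second after the job is handed in: The fingers hold the padlock (over 2 N) at rest, underside 0.21 m or more above the bench (0.10 m above the deck), dial up within 20 degrees, shackle out 16 mm or more, touching neither desiccator nor bystanders; vent within 4 mm of fully open; bystanders not moved over 25 mm (value of joint vent above 0.036 m and value of joint shackle above 0.016 m and height (world z) of padlock above 0.21 m and angle between padlock's own z axis and vertical below 0.35 rad and contact force between padlock and the fingers above 2 N and contact force between padlock and desiccator below 0.1 N and linear speed of padlock below 0.05 m/s and contact force between padlock and tin_deck below 0.1 N and contact force between padlock and tin_a below 0.1 N and contact force between padlock and tin_b below 0.1 N and contact force between padlock and jar below 0.1 N and contact force between padlock and scoop below 0.1 N and contact force between padlock and weight below 0.1 N); the arm keeps its last pose, push and grip.
It fails at once if a sample tin is moved by more than 25 mm (distance of any of tin_deck, tin_a, tin_b from where it was at the start of the episode above 0.025 m).
It fails at once if the jar is moved by more than 25 mm (distance of jar from where it was at the start of the episode above 0.025 m).
It fails at once if the scoop is moved by more than 25 mm (distance of scoop from where it was at the start of the episode above 0.025 m).
It fails at once if the weight is moved by more than 25 mm (distance of weight from where it was at the start of the episode above 0.025 m).
It also fails if it takes over 72 s, if anything falls off the work surface, if the arm or the gripper's body presses on something with over 40 N, if the wrist force passes 120 N, or if a joint passes its speed limit or range.

## Robot

A 7-joint arm with a two-finger parallel gripper is mounted at the origin on the work surface. World frame = base frame: x ahead of the robot, y to its left, z up, the work surface at z = 0. Lengths are in m, angles in degrees, forces in N, time in s.
With the tool pointing down it reaches from about 0.425 to 0.875 m from the base axis. Payload 4.7 kg.
Tool frame: the origin (TCP) lies midway between the tips of the shut fingers; the grasp point (between the pads) lies env.grip_point_offset behind it (env.grip_point_offset is the distance from the TCP to the grasp point, in m); x points along the fingers, y is the direction in which the jaws open and shut, and the axes are right-handed (so a half turn about x gives the same grasp; the last joint's range is limited). The gripper opens to 87 mm and grips with 3 to 60 N. Pads are 19 mm wide; open, the fingers measure 117 mm over their backs; the gripper's body (75 mm by 190 mm) begins 51 mm behind the grasp point.
Start: joints at [0.808, 18.392, -4.016, 83.108, 1.295, 78.541, -3.26], TCP at [0.65, -0, 0.223] pointing down, gripper open.
Joint ranges: [-163.93, 163.93], [-17.29, 119.83], [-79.2, 71.16], [3.27, 140.29], [-89.18, 269.18], [5.43, 117.66], [-154.24, 154.24]. Speed limits (degrees/s): [147.25, 147.25, 180, 180, 180, 180, 180].

## Interface

Orientations are given as [roll, pitch, yaw] about the fixed x, y, z axes, in that order (R = Rz(yaw) Ry(pitch) Rx(roll)).
In Python, from cell import readout, read_camera, camera_params, sign_off, spot_in, pinpoint, env gives the robot as it stands.
- The arm moves only by the shell command python3 -m pendant 'ROWS' [OPENING] [FORCE]. ROWS is a JSON object of lists of equal length, an entry for each row: "xyz": the shift along the world's x, y, z in m, a list of three; "turn": the turn about the world's z in rad. A call has 1 to 10 rows; each row shifts and turns the pose as measured when the row begins; what a row does not reach is not made up. A row lasts 1/8 s, in which the tool goes at most 62.5 mm and 10.7 degrees, less where a joint would pass 70% of its speed; a pose out of reach is approached as far as the arm can. A call is refused whole if a number of a shift passes 0.0625 or a number of a turn 0.188, either way. A call with a gripper value outside its range is refused whole. OPENING is the opening, from 0 (shut) to 1 (fully open), set as the call begins (- or left out, the last holds). The fingers move at their own pace and stop on an object; FORCE is the grip in N (left out, the last holds). Time passes only in rows, so rows that do not move let the fingers close. It gives the time, the measured TCP pose, the force and the opening at its end, in the units of the state.
- readout.get_obs(): the state, without advancing time (a new reading comes with each control period).
- read_camera(name): name is "scene" or "side" or "wrist"; returns the picture (420x560x3 uint8, red, green, blue); there is no depth.
- camera_params(name): a dict with "fx", "fy", "cx", "cy" (pixels), "rvec" (rotation vector, rad) and "tvec" (3), from world to camera coordinates, as OpenCV has them; the wrist camera has in their place "hand_eye" (4x4, takes a point from camera to tool coordinates, whose origin is the TCP and whose axes are the tool frame's). Camera axes: x right, y down, z forward; pixel columns grow to the right and rows downward; lengths in m; the calibration is good to about 2 mm. A picture is of the moment at which its call begins: read the wrist's pose just before it. camera_params takes no time and is no camera call.
- sign_off(): hands the job in, once; it reports no verdict.
Trained networks look in the newest picture that a camera, given by its name, has taken for a name from the list of things; names that differ only in an ending like _2 or _b are one class to them, and where a whole thing is asked for, a point or a joint stands for the part that bears it (a point fixed in the world has none). Each returns a list of dicts, best first, with "score" (0 to 1); they miss things now and then, are a little off and sometimes report something else, mostly with a low value. They report only what shows in the picture. A call takes as long as a camera call. They do not tell look-alikes from the thing itself.
- spot_in(camera, name): "at" ([x, y, z] in m, in the coordinates of the camera as it stood for that picture, good to about 4 mm: the middle of the surface that is visible of it).
- pinpoint(camera, name): "at" ([x, y, z] in m, in the coordinates of the camera as it stood for that picture, good to about 4 mm: a listed point, or the origin of a listed thing).
The state is a dict: "time_s": time; "qpos": joint angles; "joint_velocities": joint speeds; "effort": joint torques, N m; "tool_pos": TCP position; "tool_rot": TCP orientation; "force": force on the tool from outside, world axes, zero at the start; "wrist_torque": the same for the moment, N m; "grip_width": finger opening in m.
Only numpy, scipy, OpenCV 4.12 (cv2) and the standard library are available. Lean on these libraries where they do the work, as an engineer would, in place of code of your own. Each camera call takes 0.05 s, during which the arm holds its last target.

## Working session

There is one attempt and no reset: what is moved stays moved. The work goes in short steps, Python scripts to look and compute and a shell command to move; the robot and the scene stay as the last step left them, time stands still between calls to the robot, and variables do not carry over. Pictures are saved under pics/ and viewed, and the job is handed in when it is done.

```bash
ls; mkdir -p pics
cat > h.py <<'E'
import numpy as np, cv2
from scipy.spatial.transform import Rotation as R
from cell import readout, read_camera, camera_params, spot_in, pinpoint, env
def snap(cam, fn=None):
    o=readout.get_obs(); im=read_camera(cam)
    if fn: cv2.imwrite('pics/'+fn, im[:,:,::-1])
    return o, im
def cam2w(cam,o):
    p=camera_params(cam)
    if 'hand_eye' in p:
        T=np.eye(4); T[:3,:3]=R.from_euler('xyz',o['tool_rot'],degrees=True).as_matrix(); T[:3,3]=o['tool_pos']
        return T@np.array(p['hand_eye'])
    M=np.eye(4); M[:3,:3]=cv2.Rodrigues(np.array(p['rvec'],float))[0]; M[:3,3]=np.ravel(p['tvec'])
    return np.linalg.inv(M)
def w(cam,o,at): return (cam2w(cam,o)@np.r_[at,1])[:3]
def px(cam,o,pt):
    p=camera_params(cam); q=np.linalg.inv(cam2w(cam,o))@np.r_[pt,1]
    return np.array([p['fx']*q[0]/q[2]+p['cx'],p['fy']*q[1]/q[2]+p['cy']])
def ray(cam,o,uv,z):
    p=camera_params(cam); T=cam2w(cam,o); d=T[:3,:3]@np.array([(uv[0]-p['cx'])/p['fx'],(uv[1]-p['cy'])/p['fy'],1])
    return T[:3,3]+d*(z-T[2,3])/d[2]
E
python3 - <<'E'
from h import *
print(readout.get_obs(), env.grip_point_offset)
for c in ['scene','side','wrist']:
    o,im=snap(c,c+'0.png')
    for n in ['desiccator','padlock','saddle','staple_post','vent_top','dial_knob','red_mark','green_mark','shackle_bow']:
        for r in pinpoint(c,n)[:3]:
            x=w(c,o,r['at']); print(c,n,round(r['score'],2),x.round(4),px(c,o,x).round(0))
E
```

```text
pics
{'time_s': 0.0, 'qpos': array([ 0.80693045, 18.43981541, -4.01611718, 83.17332325,  1.29323802,
       78.54074957, -3.26110757]), 'joint_velocities': array([ 0.0313752 , -0.05490387,  0.01014449,  0.00946397,  0.05175991,
       -0.06151171, -0.09600389]), 'effort': array([-2.58547143e-04, -4.91284704e+01, -4.03903294e-01, -3.12526345e+01,
       -6.40594075e-02,  4.37659642e-02,  1.61017233e-04]), 'tool_pos': array([ 6.49457478e-01, -2.26251447e-05,  2.21466847e-01]), 'tool_rot': array([ -88.01897278,   89.89119229, -178.01709198]), 'force': array([ 0.76843011, -0.22278808, -0.73660615]), 'wrist_torque': array([-0.02674013,  0.04191605, -0.04476313]), 'grip_width': 0.08704327713055786} 0.0187
scene desiccator 0.43 [ 0.6294 -0.4764 -0.0056] [202. 379.]
scene padlock 0.8 [ 0.3826 -0.0636  0.0004] [244. 209.]
scene padlock 0.7 [ 0.5144 -0.0456  0.1064] [283. 207.]
scene padlock 0.61 [3.494e-01 5.900e-02 3.000e-04] [264. 176.]
scene saddle 0.65 [ 0.5136 -0.0417  0.1051] [284. 206.]
scene staple_post 0.56 [ 0.5472 -0.0467  0.1064] [293. 214.]
scene staple_post 0.2 [ 0.5158 -0.1745 
[... 1845 characters left out ...]
] [322. 251.]
side green_mark 0.64 [0.3532 0.0833 0.0264] [307. 289.]
side shackle_bow 0.44 [0.3557 0.0997 0.0113] [303. 297.]
wrist padlock 0.96 [ 0.384  -0.0613  0.0009] [ 60. 231.]
wrist padlock 0.74 [ 0.5174 -0.0454  0.1078] [129. 251.]
wrist padlock 0.61 [0.3537 0.0579 0.0041] [ 14. 131.]
wrist staple_post 0.89 [ 0.5421 -0.0433  0.1101] [156. 250.]
wrist vent_top 0.9 [0.5272 0.0678 0.1378] [107. 121.]
wrist dial_knob 0.65 [ 0.3836 -0.0616  0.0457] [ 33. 244.]
wrist red_mark 0.64 [0.3743 0.0704 0.0251] [ 16. 119.]
wrist green_mark 0.66 [ 0.5336 -0.0437  0.133 ] [135. 261.]
wrist shackle_bow 0.45 [0.3506 0.101  0.0078] [ 0. 90.]
wrist shackle_bow 0.42 [ 0.5587 -0.0421  0.1208] [171. 253.]
```

View pics/scene0.png

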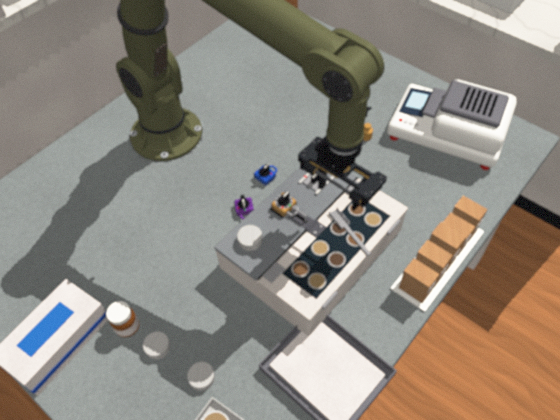

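View pics/side0.png

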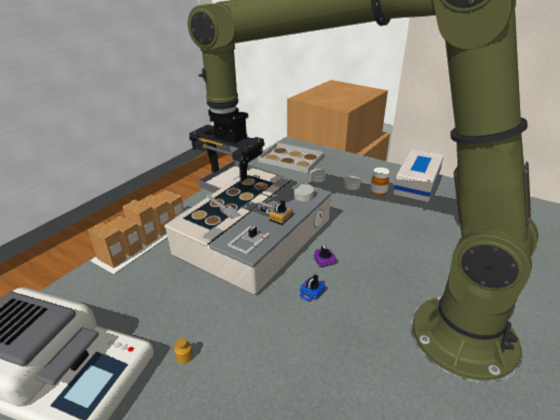

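View pics/wrist0.png

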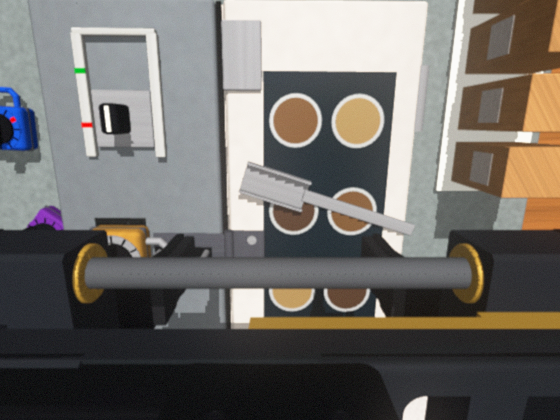

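The scene view shows the brass lock on the deck at about (284,204), with the blue and purple look-alikes on the bench at (264,174) and (243,206). The wrist view shows the vent fin at (115,118), green rail mark at (80,71) and red at (87,125). The brass lock is partly hidden at (120,240). Next I'll get the desiccator's yaw and the jaw direction.

Run:
```python
from h import *
o=readout.get_obs(); print(o['time_s'],o['tool_pos'].round(4))
print(R.from_euler('xyz',o['tool_rot'],degrees=True).as_matrix().round(3))
im=cv2.imread('pics/wrist0.png')
for a,b,z in [((222,5),(224,225),.11),((75,35),(93,155),.116),((155,35),(163,155),.116),((74,31),(157,31),.116)]:
    A=ray('wrist',o,a,z);B=ray('wrist',o,b,z);print(A.round(4),B.round(4),np.degrees(np.arctan2(B[1]-A[1],B[0]-A[0])))
print(px('wrist',o,[.527,.069,.137]))
c=im[0:300,20:260]; cv2.imwrite('pics/w0c.png',cv2.resize(c,None,fx=2,fy=2,interpolation=cv2.INTER_CUBIC))
```

```text
1.5 [ 0.65   -0.      0.2226]
[[ 0.  1. -0.]
 [-0. -0. -1.]
 [-1.  0.  0.]]
[0.6091 0.1513 0.11  ] [ 0.6036 -0.02    0.11  ] -91.8063739670332
[0.5    0.1295 0.116 ] [0.5012 0.0411 0.116 ] -89.20948578969733
[0.5594 0.1295 0.116 ] [0.5578 0.0411 0.116 ] -91.04698500594746
[0.4996 0.1322 0.116 ] [0.5611 0.1322 0.116 ] -0.026740372065448385
[107.57822703 118.99935763]
```

View pics/w0c.png

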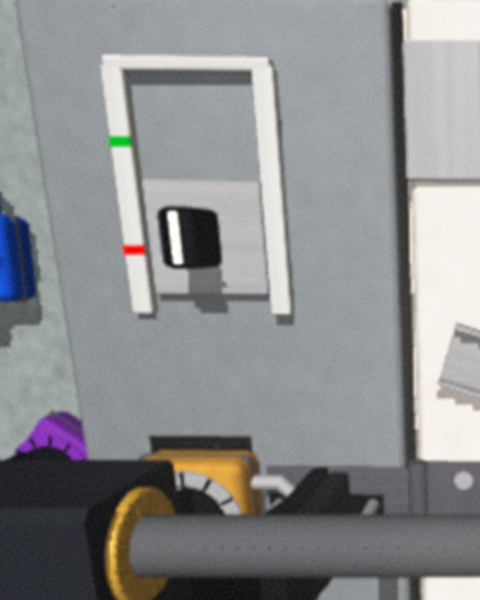

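```bash
python3 -m pendant '{"xyz":[[-0.041,0.023,0],[-0.041,0.023,0],[-0.041,0.023,0],[0,0,0]],"turn":[0,0,0,0]}' 0.38 15
python3 - <<'E'
from h import *
o,im=snap('wrist','w1.png')
for n in ['vent_top','padlock','dial_knob','staple_post','saddle','red_mark','green_mark']:
    for r in pinpoint('wrist',n)[:3]:
        x=w('wrist',o,r['at']); print(n,round(r['score'],2),x.round(4),px('wrist',o,x).round(0))
E
```

```text
time_s: 2.0
tool_pos: [0.5236, 0.0704, 0.2215]
tool_rot: [-65.7, 90.0, -155.8]
force: [1.6, 0.1, 0.4]
grip_width: 0.0545
vent_top 0.84 [0.5269 0.0683 0.1385] [281. 214.]
padlock 0.57 [ 0.5185 -0.0429  0.107 ] [272. 319.]
padlock 0.57 [0.3518 0.0612 0.002 ] [132. 189.]
dial_knob 0.71 [0.3568 0.0598 0.0475] [118. 199.]
staple_post 0.86 [ 0.5448 -0.0428  0.1081] [300. 319.]
red_mark 0.57 [0.372  0.0699 0.0256] [140. 185.]
```

View pics/w1.png

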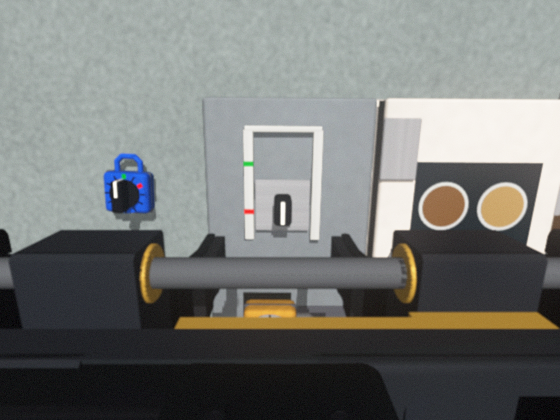

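The fin is centred between the open fingers at (283,210), and the rails run parallel to the image columns, so the desiccator's yaw is about 0. I'll descend now.

```bash
python3 -m pendant '{"xyz":[[0.0035,-0.002,-0.035],[0,0,-0.035],[0,0,-0.020],[0,0,-0.005],[0,0,0]],"turn":[0,0,0,0,0]}'
```

```text
time_s: 3.02
tool_pos: [0.5326, 0.0636, 0.1236]
tool_rot: [65.1, 89.9, -25.5]
force: [0.3, 1.1, -0.2]
grip_width: 0.0328
```

```bash
python3 -m pendant '{"xyz":[[-0.005,0.005,-0.001],[0,0,0]],"turn":[0,0]}'; python3 -m pendant '{"xyz":[[0,0,0],[0,0,0],[0,0,0],[0,0,0]],"turn":[0,0,0,0]}' 0 15
```

```text
time_s: 3.28
tool_pos: [0.5284, 0.0693, 0.1243]
tool_rot: [94.5, 89.8, 3.9]
force: [0.6, -0.2, 0.7]
grip_width: 0.0332
time_s: 3.78
tool_pos: [0.5271, 0.0695, 0.1254]
tool_rot: [93.3, 89.9, 2.7]
force: [1.9, 0.6, -1.2]
grip_width: 0.0138
```

Gripped at 14 mm. Slide +y.

```bash
python3 -m pendant '{"xyz":[[0,0.010,0],[0,0.010,0],[0,0.010,0],[0,0.010,0],[0,0.005,0],[0,0.003,0],[0,0,0]],"turn":[0,0,0,0,0,0,0]}'
```

```text
time_s: 4.65
tool_pos: [0.5273, 0.1055, 0.1253]
tool_rot: [-3.4, 88.7, -94.4]
force: [-1.3, 0.5, 0.2]
grip_width: 0.0137
```

```bash
python3 -m pendant '{"xyz":[[0,0.006,0],[0,0.006,0],[0,0.004,0]],"turn":[0,0,0]}'
python3 - <<'E'
from h import *
o,im=snap('wrist','w2.png');print(o['force'],o['tool_pos'])
cv2.imwrite('pics/w2c.png',cv2.resize(im[90:260,180:380],None,fx=3,fy=3))
E
```

```text
time_s: 5.03
tool_pos: [0.5273, 0.106, 0.1253]
tool_rot: [-5.8, 87.4, -97.1]
force: [-2.4, -7.9, 2.0]
grip_width: 0.0139
[-2.39394023 -7.87251432  2.01923295] [0.52732797 0.10604286 0.1252732 ]
```

View pics/w2c.png

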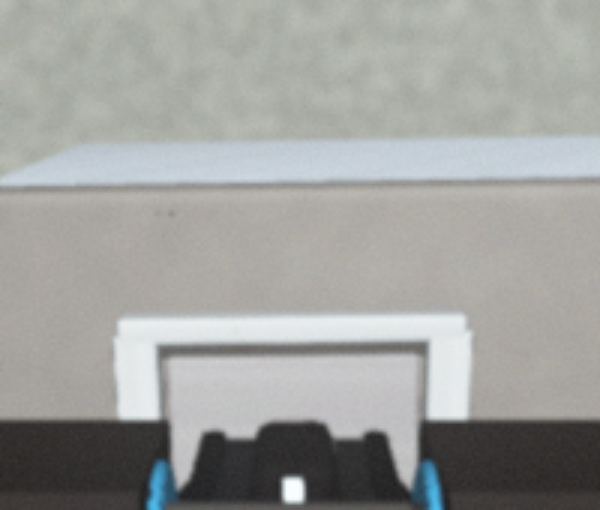

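The shutter met the stop at -7.9 N. I'll release, lift and check it.

```bash
python3 -m pendant '{"xyz":[[0,-0.0005,0],[0,0,0],[0,0,0.03],[0,0,0.05],[0,-0.04,0.0],[0,-0.02,0]],"turn":[0,0,0,0,0,0]}' 0.4
python3 - <<'E'
from h import *
o,im=snap('wrist','w3.png');print(o['force'],o['tool_pos'],o['tool_rot'])
for n in ['vent_top','vent']:
    for r in pinpoint('wrist',n)[:2]:
        x=w('wrist',o,r['at']); print(n,round(r['score'],2),x.round(4),px('wrist',o,x).round(0))
E
```

```text
time_s: 5.82
tool_pos: [0.5279, 0.0551, 0.2076]
tool_rot: [-1.8, 87.8, -92.5]
force: [-0.2, -0.6, 0.3]
grip_width: 0.0349
[-0.2289146  -0.60098892  0.32101872] [0.52792993 0.05505022 0.20755462] [ -1.83153086  87.84576784 -92.49175637]
vent_top 0.66 [0.5269 0.1045 0.1362] [275. 144.]Traceback (most recent call last):
  File "<stdin>", line 4, in <module>
ValueError: it knows: desiccator, dial_knob, green_mark, jar, padlock, red_mark, saddle, scoop, shackle_bow, short_leg, staple_post, tin, tin_deck, vent_top, weight
```

View pics/w3.png

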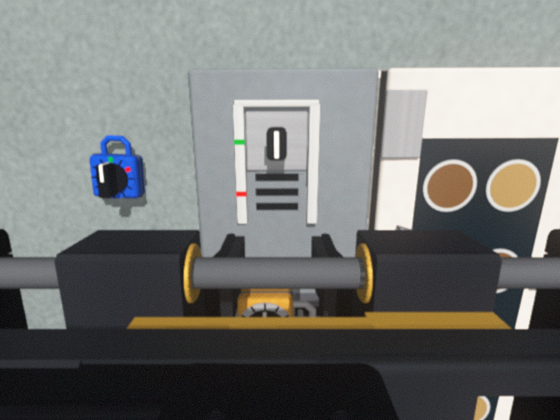

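Run:
```python
from h import *
o=readout.get_obs()
im=cv2.imread('pics/w3.png')
g=ray('wrist',o,(239,142),.116);r=ray('wrist',o,(241,193.5),.116)
f=[ray('wrist',o,(277,v),.137) for v in (129,144,158)]
print(g,r,f)
cv2.imwrite('pics/w3c.png',cv2.resize(im[90:230,220:340],None,fx=4,fy=4,interpolation=cv2.INTER_CUBIC))
o['tool_pos']=np.array([.5238,.0704,.2215]);
```

```text
[0.50015604 0.10411437 0.116     ] [0.49985933 0.06429656 0.116     ] [array([0.52888856, 0.11439194, 0.137     ]), array([0.52874237, 0.10431792, 0.137     ]), array([0.52860257, 0.09468366, 0.137     ])]
```

View pics/w3c.png

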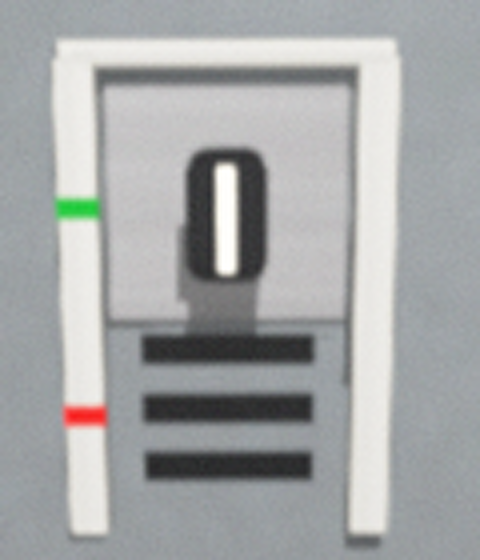

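The plate sits against the end bar. The fin's y (0.1044) matches the green mark (0.1041), and red to green measures 40 mm, so the vent is fully open. Next I'll look at the lock.

```bash
python3 -m pendant '{"xyz":[[0,-0.04,0.02],[0,-0.05,0.02],[0,-0.05,0],[0,-0.03,0],[0,0,0]],"turn":[0,0,0,0,0]}'
python3 - <<'E'
from h import *
o,im=snap('wrist','w4.png');print(o['qpos'].round(1))
print(R.from_euler('xyz',o['tool_rot'],degrees=True).as_matrix().round(3))
for n in ['vent_top','padlock','dial_knob','staple_post','saddle','red_mark','green_mark','shackle_bow']:
    for r in pinpoint('wrist',n)[:3]:
        x=w('wrist',o,r['at']); print(n,round(r['score'],2),x.round(4),px('wrist',o,x).round(0))
E
```

```text
time_s: 6.55
tool_pos: [0.5298, -0.1084, 0.2479]
tool_rot: [2.1, 88.2, -87.9]
force: [0.2, 0.5, -0.0]
grip_width: 0.0352
[ 6.1  4.1  1.5 97.1  1.7 78.5  7.2]
[[ 0.001  1.    -0.   ]
 [-0.032 -0.    -0.999]
 [-0.999  0.001  0.032]]
vent_top 0.5 [ 0.536  -0.0565  0.126 ] [284. 136.]
padlock 0.9 [ 0.3818 -0.0599 -0.0028] [155. 131.]
padlock 0.84 [ 0.5203 -0.0426  0.1098] [266. 118.]
padlock 0.83 [0.3537 0.0582 0.0017] [117.  22.]
dial_knob 0.96 [ 0.5142 -0.0407  0.1565] [256. 117.]
dial_knob 0.71 [0.3534 0.0636 0.0443] [96.  4.]
dial_knob 0.59 [ 0.3822 -0.0633  0.0422] [141. 137.]
staple_post 0.79 [ 0.543  -0.0434  0.1104] [292. 119.]
red_mark 0.9 [0.3717 0.0677 0.0251] [123.   6.]
red_mark 0.86 [ 0.5262 -0.0597  0.1337] [273. 140.]
red_mark 0.82 [ 0.3763 -0.0768  0.0246] [144. 148.]
green_mark 0.9 [ 0.5358 -0.0433  0.1308] [284. 120.]
green_mark 0.87 [ 0.4027 -0.0705  0.0256] [166. 142.]
shackle_bow 0.76 [ 0.5593 -0.0456  0.1203] [312. 122.]
shackle_bow 0.7 [ 0.4149 -0.0909  0.0145] [181. 159.]
```

View pics/w4.png

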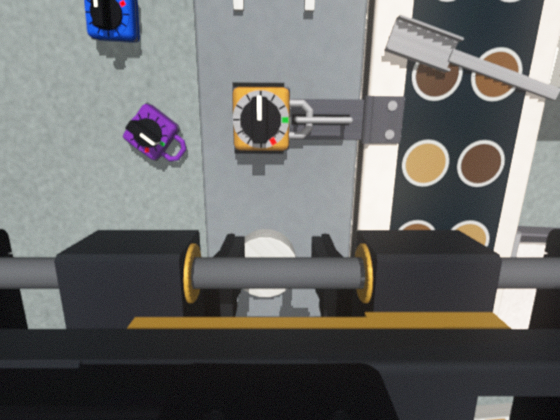

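Run:
```python
from h import *
o=readout.get_obs()
im=cv2.imread('pics/w4.png')
cv2.imwrite('pics/w4c.png',cv2.resize(im[75:165,220:360],None,fx=5,fy=5,interpolation=cv2.INTER_CUBIC))
```

```text
(no output)
```

View pics/w4c.png

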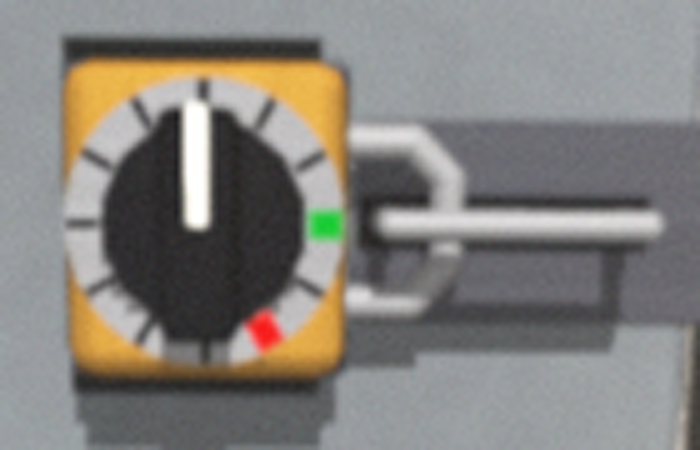

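The brass lock shows at (262,119). Its white pointer goes straight up, towards +y, so the dial is about 3 clicks anticlockwise of green. The green mark is at (285,120) and red at (273,141). I'll work out the axis position from rays.

Run:
```python
from h import *
o=readout.get_obs()
for uv,z in [((259.4,120),.156),((285,120),.134),((272.8,141),.134),((232.5+28.7,0),.134),((260.9,119.3),.134),((301.8/1,119.8),.138),((220+39.5,75+20.5),.156)]:
    print(uv,ray('wrist',o,uv,z).round(4))
for side in ['scene','side']:
    o2,im=snap(side)
    for n in ['dial_knob']:
        print(side,[ (round(r['score'],2),w(side,o2,r['at']).round(4)) for r in pinpoint(side,n)])
```

```text
(259.4, 120) [ 0.5164 -0.0412  0.156 ]
(285, 120) [ 0.5358 -0.0416  0.134 ]
(272.8, 141) [ 0.526  -0.0583  0.134 ]
(261.2, 0) [0.5175 0.0434 0.134 ]
(260.9, 119.3) [ 0.5164 -0.0412  0.134 ]
(301.8, 119.8) [ 0.549  -0.0414  0.138 ]
(259.5, 95.5) [ 0.5166 -0.024   0.156 ]
scene [(0.5, array([ 0.5111, -0.0412,  0.1541])), (0.42, array([ 0.3827, -0.0614,  0.0458]))]
side [(0.71, array([0.3535, 0.0614, 0.0431])), (0.61, array([ 0.5141, -0.0418,  0.1545])), (0.55, array([ 0.3821, -0.0599,  0.0472]))]
```

```bash
python3 -m pendant '{"xyz":[[-0.014,0.047,0],[0,0.020,0],[0,0,-0.035],[0,0,-0.035],[0,0,0]],"turn":[0,0,0,0,0]}' 0.4
```

```text
time_s: 7.82
tool_pos: [0.5156, -0.0384, 0.1778]
tool_rot: [7.4, 88.2, -82.5]
force: [-0.5, -0.3, 0.3]
grip_width: 0.0351
```

```bash
python3 -m pendant '{"xyz":[[0,-0.003,-0.020],[0,0,-0.012],[0,0,-0.002],[0,0,0]],"turn":[0,0,0,0]}' 0.4
```

```text
time_s: 8.32
tool_pos: [0.519, -0.0418, 0.1482]
tool_rot: [20.0, 88.1, -70.0]
force: [-0.4, -0.1, 0.0]
grip_width: 0.0348
```

```bash
python3 -m pendant '{"xyz":[[-0.0035,0,-0.004],[0,0,0]],"turn":[0,0]}'; python3 -m pendant '{"xyz":[[0,0,0],[0,0,0],[0,0,0],[0,0,0]],"turn":[0,0,0,0]}' 0 25
python3 - <<'E'
from h import *
o=readout.get_obs();print(o['force'],o['wrist_torque'],o['qpos'].round(1),R.from_euler('xyz',o['tool_rot'],degrees=True).as_matrix().round(3))
E
```

```text
time_s: 8.57
tool_pos: [0.516, -0.0417, 0.1453]
tool_rot: [23.1, 88.0, -66.9]
force: [-0.1, 0.2, -0.4]
grip_width: 0.0352
time_s: 9.07
tool_pos: [0.5162, -0.0416, 0.1458]
tool_rot: [24.3, 88.0, -65.7]
force: [-0.3, -0.6, 0.7]
grip_width: 0.012
[-0.3493278  -0.6415006   0.71955483] [ 0.04542055  0.16421754 -0.00668776] [  2.4   4.9  -2.1 108.2   2.2  66.1  -0.5] [[ 0.014  1.     0.001]
 [-0.032  0.001 -0.999]
 [-0.999  0.014  0.032]]
```

```bash
python3 -m pendant '{"xyz":[[0,0,0],[0,0,0],[0,0,0],[0,0,0],[0,0,0]],"turn":[-0.17,-0.17,-0.17,-0.17,0]}'
python3 - <<'E'
from h import *
o=readout.get_obs();m=R.from_euler('xyz',o['tool_rot'],degrees=True).as_matrix()
print(o['wrist_torque'],o['qpos'].round(1),m.round(3),'jaw ang',np.degrees(np.arctan2(m[1,1],m[0,1])))
E
```

```text
time_s: 9.7
tool_pos: [0.5169, -0.0422, 0.1458]
tool_rot: [26.4, 87.9, -103.7]
force: [0.2, 0.4, -1.0]
grip_width: 0.0118
[ 0.03701928  0.21707683 -0.05639321] [  0.6   5.9  -0.3 107.1   2.2  67.5 -40.6] [[-0.008  0.766 -0.643]
 [-0.035 -0.643 -0.765]
 [-0.999  0.016  0.032]] jaw ang -40.03389638459623
```

```bash
python3 -m pendant '{"xyz":[[0,0,0],[0,0,0],[0,0,0],[0,0,0],[0,0,0],[0,0,0],[0,0,0]],"turn":[-0.17,-0.17,-0.17,-0.17,-0.17,0,0]}'
python3 - <<'E'
from h import *
o=readout.get_obs();m=R.from_euler('xyz',o['tool_rot'],degrees=True).as_matrix()
print(o['wrist_torque'],o['qpos'].round(1),m.round(3),'jaw ang',np.degrees(np.arctan2(m[1,1],m[0,1])))
E
```

```text
time_s: 10.58
tool_pos: [0.5176, -0.0432, 0.1458]
tool_rot: [29.5, 88.0, -149.3]
force: [-0.9, -0.4, 0.2]
grip_width: 0.0117
[0.04079168 0.0272201  0.00318384] [ -1.3   6.9   2.6 106.    0.8  68.8 -87.8] [[-0.03   0.022 -0.999]
 [-0.018 -1.    -0.021]
 [-0.999  0.017  0.031]] jaw ang -88.76208730140918
```

```bash
python3 -m pendant '{"xyz":[[0,0,0],[0,0,0],[0,0,0.02],[0,0,0.02],[0,0,0],[0,0,0],[0,0,0],[0,0,0],[0,0,0],[0,0,0]],"turn":[0,0,0,0,0.18,0.18,0.18,0.18,0.18,0.18]}' 0.4; python3 -m pendant '{"xyz":[[0,0,0],[0,0,0],[0,0,0],[0,0,0],[0,0,0],[0,0,0],[0,0,0],[0,0,0],[0,0,0],[0,0,0]],"turn":[0.18,0.18,0.18,0.18,0.18,0.18,0.18,0.18,0.18,0.18]}'
python3 - <<'E'
from h import *
o,im=snap('side','s5.png');m=R.from_euler('xyz',o['tool_rot'],degrees=True).as_matrix()
print(o['qpos'].round(1),m.round(3),'jaw ang',np.degrees(np.arctan2(m[1,1],m[0,1])))
cv2.imwrite('pics/s5c.png',cv2.resize(im[150:270,200:360],None,fx=4,fy=4,interpolation=cv2.INTER_CUBIC)[:,:,::-1])
o,im=snap('wrist','w5.png')
E
```

```text
time_s: 11.82
tool_pos: [0.5167, -0.0421, 0.1869]
tool_rot: [28.3, 87.9, -85.8]
force: [0.2, 0.0, 0.3]
grip_width: 0.0349
time_s: 13.08
tool_pos: [0.5156, -0.0407, 0.1869]
tool_rot: [27.3, 87.9, 20.6]
force: [0.8, 0.5, -0.2]
grip_width: 0.0347
[  3.8   2.2  -1.7 106.2  -0.8  69.7  85.6] [[ 0.034  0.117  0.993]
 [ 0.013  0.993 -0.117]
 [-0.999  0.017  0.032]] jaw ang 83.29082027511218
```

View pics/s5c.png

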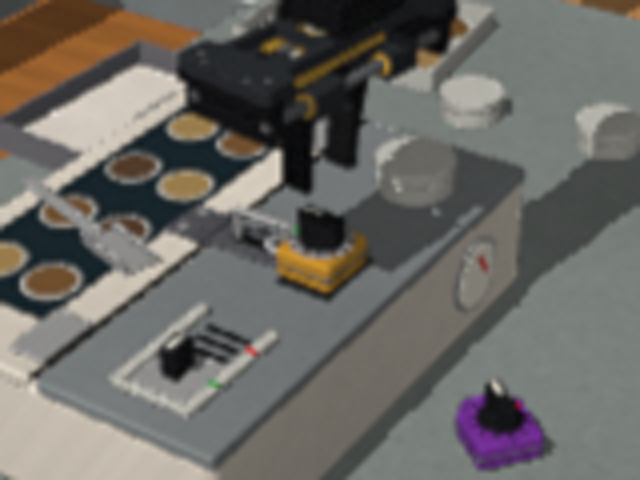

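View pics/w5.png

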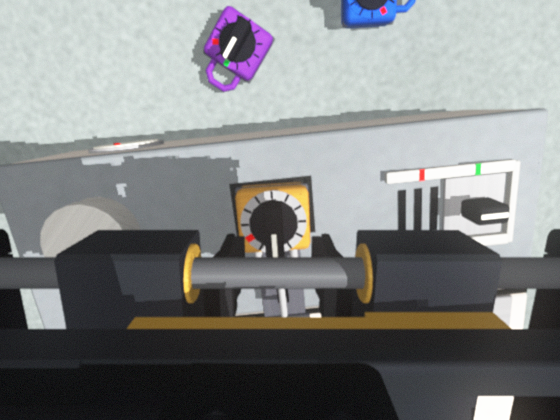

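The pointer in the wrist view at (275,245) goes down towards the shackle, so the dial is near green. I'll align the jaw, descend and grip again.

```bash
python3 -m pendant '{"xyz":[[0.001,-0.001,0],[0,0,-0.02],[0,0,-0.017],[0,0,-0.004],[0,0,0]],"turn":[0.11,0,0,0,0]}' 0.4
python3 - <<'E'
from h import *
o=readout.get_obs();m=R.from_euler('xyz',o['tool_rot'],degrees=True).as_matrix()
print(o['force'],o['qpos'].round(1),m.round(3),'jaw ang',np.degrees(np.arctan2(m[1,1],m[0,1])))
E
```

```text
time_s: 13.8
tool_pos: [0.5169, -0.0414, 0.1449]
tool_rot: [26.9, 87.9, 25.7]
force: [0.0, -0.2, 0.5]
grip_width: 0.0348
[ 0.04922751 -0.23003082  0.52073743] [  4.    4.3  -1.7 108.9  -0.9  64.9  91.4] [[ 0.033  0.021  0.999]
 [ 0.016  1.    -0.022]
 [-0.999  0.017  0.033]] jaw ang 88.77154921710289
```

```bash
python3 -m pendant '{"xyz":[[0,0,0],[0,0,0],[0,0,0],[0,0,0],[0,0,0],[0,0,0],[0,0,0],[0,0,0],[0,0,0]],"turn":[0,0,0,-0.17,-0.17,-0.17,-0.17,-0.17,0]}' 0 25
python3 - <<'E'
from h import *
o=readout.get_obs();m=R.from_euler('xyz',o['tool_rot'],degrees=True).as_matrix()
print(o['wrist_torque'],o['qpos'].round(1),'jaw ang',np.degrees(np.arctan2(m[1,1],m[0,1])))
E
```

```text
time_s: 14.92
tool_pos: [0.5169, -0.0443, 0.1463]
tool_rot: [20.2, 87.9, -31.4]
force: [0.2, 0.1, -0.8]
grip_width: 0.012
[ 0.04631466 -0.07828492 -0.01396646] [  1.5   4.2  -0.3 108.9   1.2  65.   39.1] jaw ang 38.43171011794672
```

```bash
python3 -m pendant '{"xyz":[[0,0.001,0],[0,0.001,0],[0,0,0],[0,0,0]],"turn":[-0.12,-0.03,0,0]}'
python3 - <<'E'
from h import *
o=readout.get_obs();m=R.from_euler('xyz',o['tool_rot'],degrees=True).as_matrix()
print(o['wrist_torque'],o['qpos'].round(1),'jaw ang',np.degrees(np.arctan2(m[1,1],m[0,1])))
o,im=snap('side','s6.png')
cv2.imwrite('pics/s6c.png',cv2.resize(im[150:250,230:330],None,fx=6,fy=6,interpolation=cv2.INTER_CUBIC)[:,:,::-1])
o,im=snap('wrist','w6.png')
cv2.imwrite('pics/w6c.png',cv2.resize(im[120:300,180:380],None,fx=3,fy=3,interpolation=cv2.INTER_CUBIC)[:,:,::-1])
E
```

```text
time_s: 15.42
tool_pos: [0.517, -0.0434, 0.1463]
tool_rot: [19.3, 87.8, -40.5]
force: [0.5, 0.7, -0.7]
grip_width: 0.0115
[-0.08536229 -0.08493153 -0.00765651] [  1.    4.3  -0.2 108.8   1.6  65.2  30.4] jaw ang 30.20321424978977
```

View pics/w6c.png

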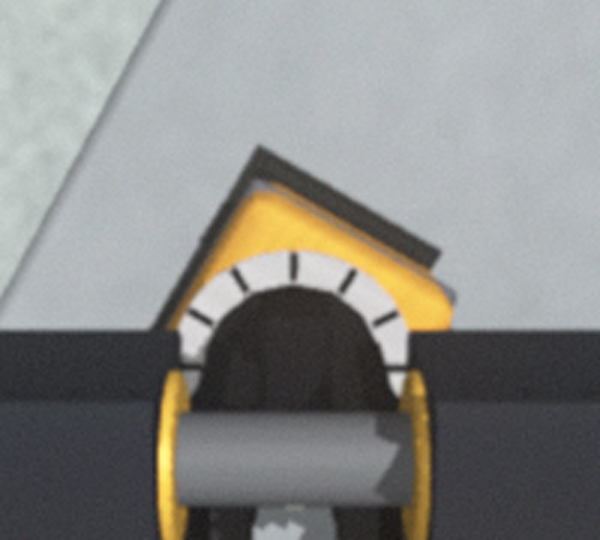

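View pics/s6c.png

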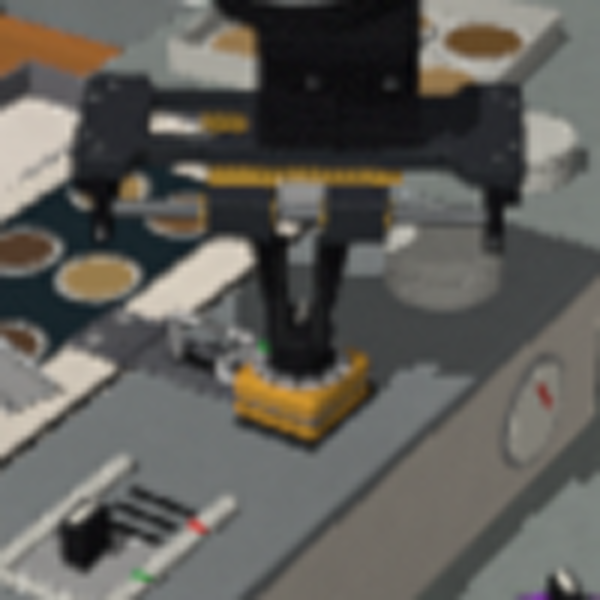

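The dial ticks line up with the jaws in the wrist crop, at 30° and square to the lock, so the dial is on red (about 60°). Now back to green.

```bash
python3 -m pendant '{"xyz":[[0,0.001,0],[0,0,0],[0,0,0],[0,0,0],[0,0,0],[0,0,0],[0,0,0]],"turn":[0.17,0.17,0.17,0.17,0.17,0.17,0]}'
python3 - <<'E'
from h import *
o=readout.get_obs();m=R.from_euler('xyz',o['tool_rot'],degrees=True).as_matrix()
print(o['wrist_torque'],o['qpos'].round(1),'jaw ang',np.degrees(np.arctan2(m[1,1],m[0,1])))
E
```

```text
time_s: 16.4
tool_pos: [0.5173, -0.0428, 0.1463]
tool_rot: [19.1, 87.7, 19.9]
force: [-0.2, -1.0, 0.4]
grip_width: 0.0114
[-0.06540139  0.05653349  0.04108995] [  4.1   4.1  -1.7 109.   -0.8  64.8  93.4] jaw ang 90.72419218433282
```

```bash
python3 -m pendant '{"xyz":[[0,0,0],[0,0,0],[0,0,0],[0,0,0],[0,0,0]],"turn":[0,0,0,0,0]}' 0.85
python3 - <<'E'
from h import *
o=readout.get_obs();m=R.from_euler('xyz',o['tool_rot'],degrees=True).as_matrix()
print(o['wrist_torque'],o['qpos'].round(1),m.round(3),'jaw ang',np.degrees(np.arctan2(m[1,1],m[0,1])))
o,im=snap('wrist','w7.png')
E
```

```text
time_s: 17.02
tool_pos: [0.5177, -0.042, 0.1469]
tool_rot: [19.5, 87.6, 19.9]
force: [-0.5, -0.2, -0.1]
grip_width: 0.0538
[0.07348677 0.04497769 0.05869795] [  4.    4.1  -1.7 109.   -0.9  64.8  93.1] [[ 0.039 -0.008  0.999]
 [ 0.014  1.     0.007]
 [-0.999  0.014  0.039]] jaw ang 90.44856781199844
```

View pics/w7.png

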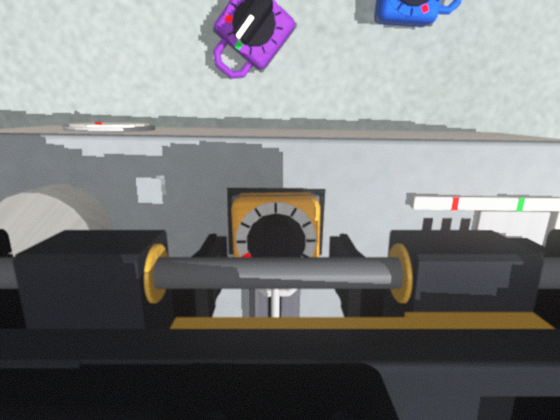

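```bash
python3 -m pendant '{"xyz":[[0,0,0],[-0.001,0,-0.014],[0,0,-0.010],[0,0,-0.004],[0,0,0]],"turn":[0,0,0,0,0]}' 0.85
```

```text
time_s: 17.7
tool_pos: [0.5159, -0.042, 0.1159]
tool_rot: [20.6, 87.7, 21.0]
force: [-0.6, 0.2, 0.1]
grip_width: 0.0739
```

```bash
python3 -m pendant '{"xyz":[[0,0,0.001],[0,0,0],[0,0,0],[0,0,0],[0,0,0]],"turn":[0,0,0,0,0]}' 0 40
python3 - <<'E'
from h import *
o=readout.get_obs();m=R.from_euler('xyz',o['tool_rot'],degrees=True).as_matrix()
print(o['force'],o['wrist_torque'],m.round(3),'jaw ang',np.degrees(np.arctan2(m[1,1],m[0,1])))
o,im=snap('side','s8.png')
cv2.imwrite('pics/s8c.png',cv2.resize(im[150:250,220:330],None,fx=6,fy=6,interpolation=cv2.INTER_CUBIC)[:,:,::-1])
E
```

```text
time_s: 18.32
tool_pos: [0.5165, -0.0422, 0.1177]
tool_rot: [19.5, 87.7, 19.9]
force: [0.9, -0.2, 0.0]
grip_width: 0.0499
[ 0.92437543 -0.15472343  0.01817138] [ 0.08274122 -0.03629591 -0.01134715] [[ 0.038 -0.008  0.999]
 [ 0.014  1.     0.007]
 [-0.999  0.014  0.038]] jaw ang 90.43510518680365
```

View pics/s8c.png

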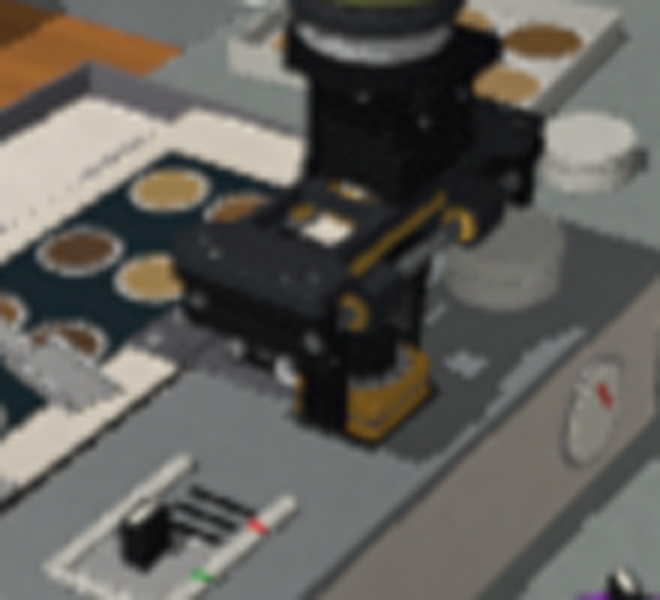

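```bash
python3 -m pendant '{"xyz":[[-0.004,0,0],[-0.004,0,0],[-0.002,0,0]],"turn":[0,0,0]}'
```

```text
time_s: 18.75
tool_pos: [0.5074, -0.0422, 0.1177]
tool_rot: [17.7, 87.5, 18.1]
force: [3.3, -0.6, -3.4]
grip_width: 0.0499
```

Force is 3.3 N, so the shackle is sliding. I'll keep pulling.

```bash
python3 -m pendant '{"xyz":[[-0.005,0,0],[-0.005,0,0],[-0.004,0,0],[0,0,0]],"turn":[0,0,0,0]}'
```

```text
time_s: 19.25
tool_pos: [0.4924, -0.0424, 0.1177]
tool_rot: [17.3, 87.4, 17.7]
force: [2.4, -1.5, -2.8]
grip_width: 0.0498
```

```bash
python3 -m pendant '{"xyz":[[-0.002,0,0],[-0.002,0,0],[-0.002,0,0],[0,0,0]],"turn":[0,0,0,0]}'
```

```text
time_s: 19.75
tool_pos: [0.4918, -0.0423, 0.1183]
tool_rot: [13.2, 86.8, 13.6]
force: [1.4, 0.6, -2.2]
grip_width: 0.0496
```

```bash
python3 -m pendant '{"xyz":[[-0.005,0,0],[-0.004,0,0]],"turn":[0,0]}'
python3 - <<'E'
from h import *
o,im=snap('wrist','w9.png');print(o['force'])
cv2.imwrite('pics/w9c.png',cv2.resize(im[130:330,160:400],None,fx=3,fy=3,interpolation=cv2.INTER_CUBIC)[:,:,::-1])
o,im=snap('scene','c9.png')
cv2.imwrite('pics/c9c.png',cv2.resize(im[150:260,220:340],None,fx=6,fy=5,interpolation=cv2.INTER_CUBIC)[:,:,::-1])
o,im=snap('side','s9.png')
cv2.imwrite('pics/s9c.png',cv2.resize(im[150:250,220:330],None,fx=6,fy=6,interpolation=cv2.INTER_CUBIC)[:,:,::-1])
E
```

```text
time_s: 20.0
tool_pos: [0.4909, -0.0421, 0.1204]
tool_rot: [9.5, 85.7, 9.9]
force: [14.8, -1.1, -10.4]
grip_width: 0.0493
[ 14.77615247  -1.08637454 -10.38025861]
```

View pics/w9c.png

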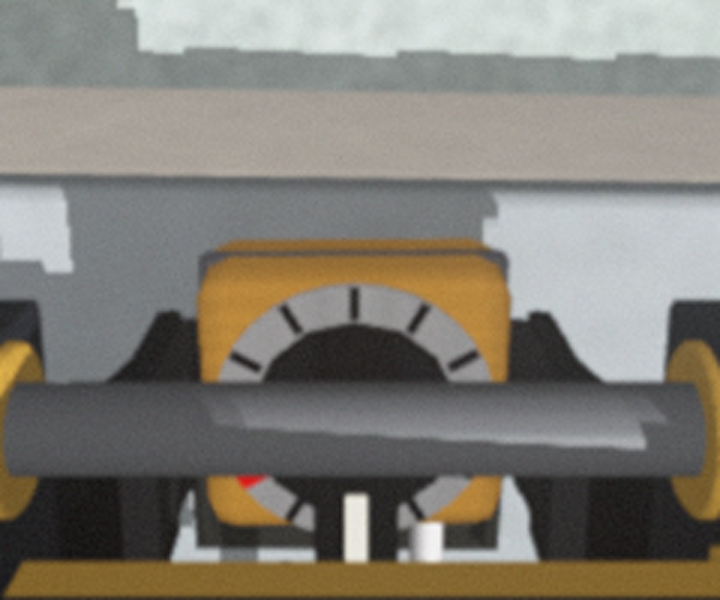

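View pics/c9c.png

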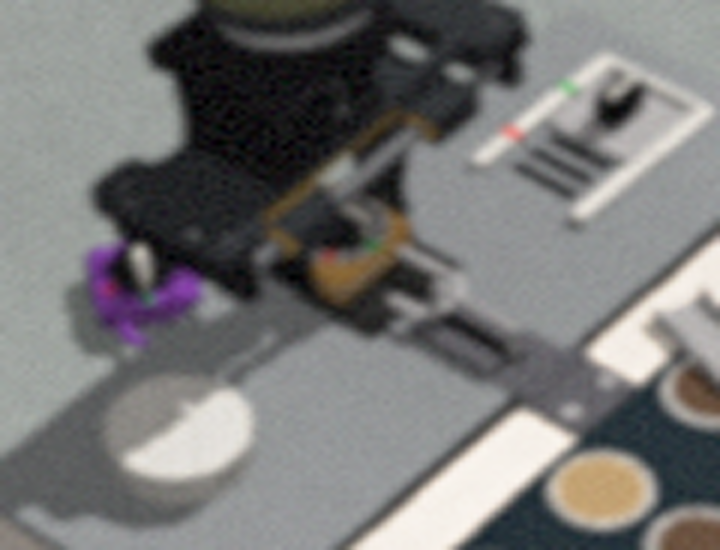

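View pics/s9c.png

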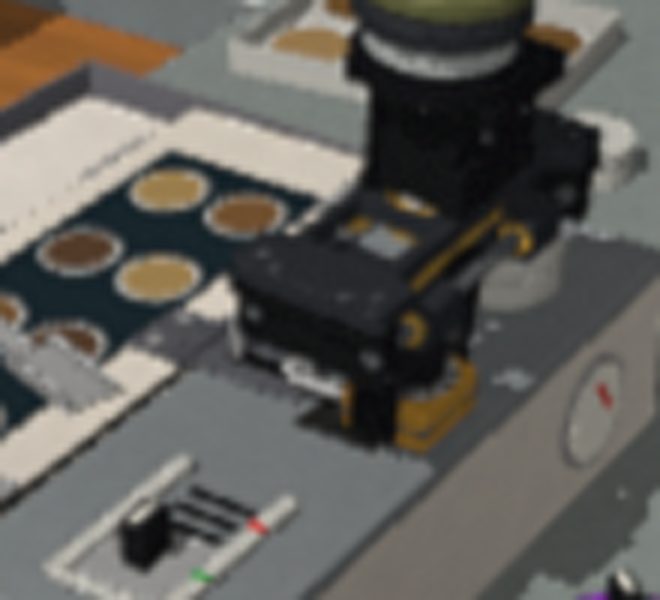

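The shackle is fully drawn: force rose to 14.8 N at the stop after 25 mm of travel, and the scene view shows the long shackle. Next I bring the post back into the gap.

```bash
python3 -m pendant '{"xyz":[[0.006,0,0],[0.007,0,0],[0.006,0,-0.002],[0.002,0,-0.002],[0,0,-0.002]],"turn":[0,0,0,0,0]}'
```

```text
time_s: 20.78
tool_pos: [0.508, -0.0422, 0.1179]
tool_rot: [11.5, 86.4, 12.0]
force: [-5.9, 0.6, 11.8]
grip_width: 0.0494
```

```bash
python3 -m pendant '{"xyz":[[0.004,0,0],[0.003,0,0],[0,0,0]],"turn":[0,0,0]}'
```

```text
time_s: 21.15
tool_pos: [0.5151, -0.0422, 0.1181]
tool_rot: [11.9, 86.5, 12.4]
force: [-1.5, 0.4, 1.4]
grip_width: 0.0493
```

```bash
python3 -m pendant '{"xyz":[[0.002,0,0.003],[0,0,0.003],[0,0,0]],"turn":[0,0,0]}'
python3 - <<'E'
from h import *
o,im=snap('scene','c10.png');print(o['force'])
cv2.imwrite('pics/c10c.png',cv2.resize(im[170:250,250:330],None,fx=7,fy=7,interpolation=cv2.INTER_CUBIC)[:,:,::-1])
E
```

```text
time_s: 21.52
tool_pos: [0.5165, -0.0419, 0.1232]
tool_rot: [12.8, 86.6, 13.2]
force: [-0.0, 0.8, -3.2]
grip_width: 0.0501
[-0.02084268  0.7757303  -3.20680649]
```

View pics/c10c.png

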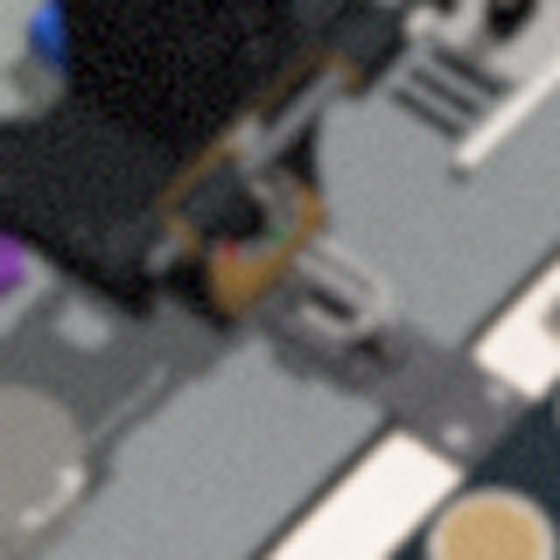

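The lock is held clear of the deck (3.2 N of weight), lifted about 5.2 mm. Now sideways in +y, watching the force.

```bash
python3 -m pendant '{"xyz":[[0,0.004,0],[0,0.004,0],[0,0.004,0]],"turn":[0,0,0]}'
```

```text
time_s: 21.95
tool_pos: [0.5161, -0.0291, 0.1227]
tool_rot: [13.2, 86.7, 13.6]
force: [0.4, -0.7, -3.6]
grip_width: 0.0494
```

```bash
python3 -m pendant '{"xyz":[[0,0.004,0.0005],[0,0.004,0.0005],[0,0.004,0]],"turn":[0,0,0]}'
```

```text
time_s: 22.32
tool_pos: [0.5161, -0.0159, 0.1238]
tool_rot: [13.3, 86.7, 13.8]
force: [0.3, -0.2, -3.3]
grip_width: 0.05
```

```bash
python3 -m pendant '{"xyz":[[0,0.005,0],[0,0.004,0],[0,0.002,0]],"turn":[0,0,0]}'
python3 - <<'E'
from h import *
o,im=snap('scene','c11.png');print(o['force'])
cv2.imwrite('pics/c11c.png',cv2.resize(im[170:250,250:330],None,fx=7,fy=7,interpolation=cv2.INTER_CUBIC)[:,:,::-1])
E
```

```text
time_s: 22.7
tool_pos: [0.5161, -0.0038, 0.1238]
tool_rot: [13.4, 86.7, 13.9]
force: [0.4, 0.1, -3.0]
grip_width: 0.0498
[ 0.41015745  0.07604628 -3.04868132]
```

View pics/c11c.png

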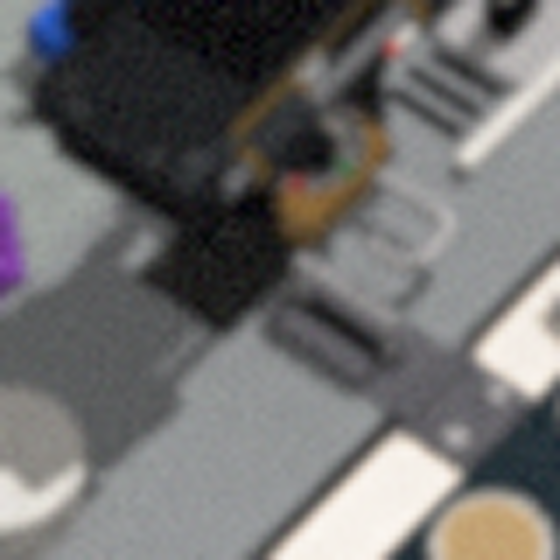

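The lock is unhooked: the shackle stands free to the left of the staple. Lifting now.

```bash
python3 -m pendant '{"xyz":[[0,0,0.01],[0,0,0.02],[0,0,0.03],[0,0,0.03],[0,0,0.03],[0,0,0.03],[0,0,0.01],[0,0,0],[0,0,0]],"turn":[0,0,0,0,0,0,0,0,0]}'
python3 - <<'E'
from h import *
o,im=snap('wrist','w12.png');print(o['force'],o['time_s'])
o,im=snap('side','s12.png')
o,im=snap('scene','c12.png')
for c in ['wrist','side','scene']:
  for n in ['padlock','vent_top','shackle_bow','short_leg','tin_deck','scoop','weight','jar']:
    for r in pinpoint(c,n)[:2]: print(c,n,round(r['score'],2),w(c,o,r['at']).round(3))
E
```

```text
time_s: 23.88
tool_pos: [0.5147, -0.0053, 0.2912]
tool_rot: [12.8, 86.7, 13.1]
force: [0.6, -0.1, -3.9]
grip_width: 0.0496
[ 0.64544467 -0.12143972 -3.91268444] 23.875
wrist padlock 0.93 [ 0.38  -0.06  -0.002]
wrist padlock 0.91 [ 0.517 -0.009  0.281]
wrist vent_top 0.76 [0.527 0.104 0.135]
wrist shackle_bow 0.61 [0.349 0.102 0.012]
wrist shackle_bow 0.57 [ 0.414 -0.09   0.014]
wrist short_leg 0.82 [0.369 0.084 0.014]
wrist short_leg 0.7 [ 0.388 -0.079  0.014]
wrist tin_deck 0.63 [ 0.517 -0.173  0.112]
wrist weight 0.57 [0.488 0.383 0.003]
side padlock 0.87 [ 0.381 -0.062 -0.001]
side padlock 0.7 [ 0.51  -0.006  0.283]
side vent_top 0.75 [0.526 0.107 0.141]
side shackle_bow 0.55 [0.355 0.098 0.007]
side shackle_bow 0.37 [ 0.574 -0.005  0.294]
side short_leg 0.59 [ 0.547 -0.018  0.295]
side short_leg 0.39 [0.367 0.076 0.013]
side tin_deck 0.83 [ 0.52  -0.176  0.107]
side scoop 0.6 [0.698 0.    0.114]
side weight 0.55 [0.489 0.381 0.001]
side jar 0.75 [ 0.396 -0.497  0.   ]
scene padlock 0.87 [0.351 0.059 0.003]
scene padlock 0.8 [ 0.38  -0.063 -0.001]
scene vent_top 0.5 [0.529 0.107 0.135]
scene vent_top 0.18 [ 0.511 -0.001  0.328]
scene shackle_bow 0.61 [ 0.573 -0.007  0.289]
scene shackle_bow 0.61 [ 0.515 -0.171  0.11 ]
scene short_leg 0.58 [ 0.555 -0.018  0.291]
scene short_leg 0.52 [0.364 0.069 0.009]
scene scoop 0.9 [ 0.699 -0.006  0.106]
scene weight 0.62 [0.489 0.375 0.002]
scene jar 0.88 [ 0.394 -0.507 -0.002]
scene jar 0.53 [ 0.611 -0.047 -0.004]
```

View pics/s12.png

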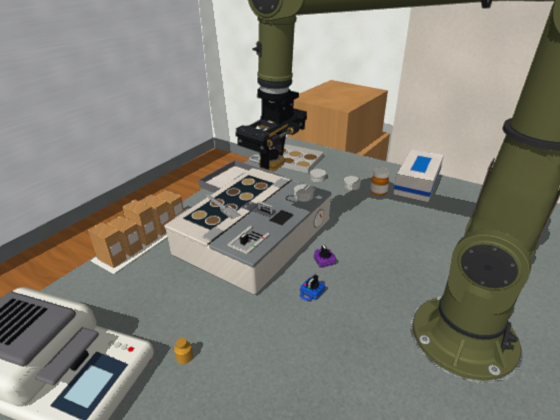

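View pics/c12.png

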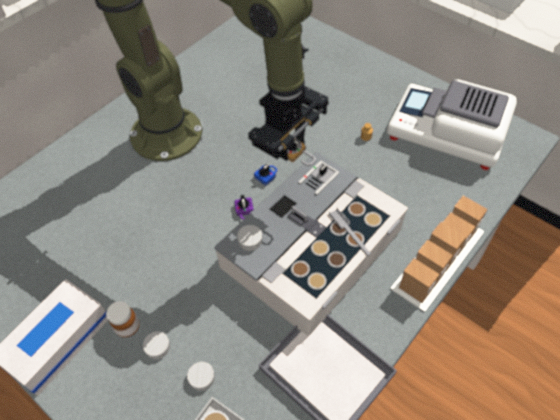

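The lock's underside is at z ≈ 0.28 and the bow is 60 mm from the lock's centre, which means fully drawn. It's at rest, clear of everything, and the vent is open at the green mark. Handing in.

```bash
python3 -c "
from cell import sign_off; print(sign_off())"
```

```text
the job is handed in; nothing more can be done
None
```

The lock is off the desiccator and held up in the gripper, and I handed the job in at about 25 s of the 72 s allowed. The sign-off gave no verdict.

**What I did:**
1. I slid the vent to its end stop.
2. I turned the dial clockwise from 3 clicks anticlockwise of green to green, took a new grip on the knob, and went on to red without overrunning. Then I turned it back to green.
3. I gripped the lock's body and pulled it back. The shackle slid at about 3 N and met its stop at 15 N after about 25 mm.
4. I brought the post back into the gap, raised the lock about 5 mm, moved it 38 mm in +y and lifted it off.

**Last checks:**
- **Lock:** its underside is about 0.28 m above the bench and it is gripped at 50 mm. It was at rest, with only its own weight (3.9 N) on the tool. I put its tilt at no more than about 3°, judged from the tool's tilt.
- **Shackle:** the bow is about 60 mm from the lock's centre, so it is fully drawn out.
- **Vent:** the shutter's grip is still beside the green mark.
- **Bystanders:** the deck tin stayed within about 5 mm of its first-found position. I never measured start positions for the scoop, weight and jar, but nothing came near them. The bench tins I checked only by eye: they look unmoved.

**Disagreements:** the vent travelled about 36 mm by my measurement instead of the stated 40 mm. The shutter plate does rest against the end bar, level with the green mark. I also did not feel the dial's clicks as such and judged red and green by the tool angle and the pictures. The shackle sliding free showed the combination had worked.

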